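# Close the slide chest

## Robot

A 7-joint arm with a two-finger parallel gripper is mounted at the origin on the work surface. World frame = base frame: x ahead of the robot, y to its left, z up, the work surface at z = 0. Lengths are in mm, angles in rad, forces in N, time in s.
With the tool pointing down it reaches from about 400 to 850 mm from the base axis. Payload 4.4 kg.
Tool frame: the origin (TCP) lies between the finger pads; the fingertips stand 11 mm ahead of it and the grasp point (between the pads) lies 8 mm behind it; z points along the fingers, y is the line along which they close (so a half turn about z gives the same grasp; the last joint's range is limited). The gripper opens to 94 mm and grips with 3 to 60 N. Pads are 16 mm wide; open, the fingers measure 119 mm over their backs; the gripper's body (75 mm by 177 mm) begins 78 mm behind the grasp point.
Start: joints at [-1.327, 0.628, 0.038, 1.517, -0.027, 0.996, -0.02], TCP at [198.14, 619.079, 216.478] pointing down, gripper open.
Joint ranges: [-3.06, 3.06], [-0.37, 2.12], [-1.25, 1.32], [0.18, 2.47], [-1.1, 4.24], [0.23, 1.98], [-2.94, 2.94]. Speed limits (rad/s): [2.57, 2.57, 3.14, 3.14, 3.14, 3.14, 3.14].

## Interface

Orientations are given as [roll, pitch, yaw] about the fixed x, y, z axes, in that order (R = Rz(yaw) Ry(pitch) Rx(roll)).
In Python, from bench import readout, cams, job_done gives the robot as it stands. The module is installed in compiled form; this text tells all that it offers.
- The arm moves only by the tool drive_tool, never from a script. Its argument "series" is a list of rows, each a list of 5 numbers: the shift along the world's x, y, z in cm, then the turn about the world's z in rad, then the closure, from -1 (fully open) to 1 (shut). In form: [[x, y, z, roll, grip], ...]. A call has exactly 8 rows; each row is the pose to reach, as a shift and turn from the pose commanded when the call began; what a row does not reach only later rows make up. A row lasts 1/10 s, in which the tool goes at most 50 mm and 8.59 degrees, less where a joint would pass 70% of its speed; a pose out of reach is approached as far as the arm can. A call with a gripper value outside its range is refused whole. The fingers move at their own pace and stop on an object; "squeeze" is the grip in N (left out, the last holds). Time passes only in rows, so rows that repeat a pose let the fingers close, or fill a call up. It gives the time, the measured TCP pose, the force, the opening and the grip force at its end, in the units of the state.
- readout.observe(): the state, without advancing time (a new reading comes with each control period).
- cams.snapshot(name): name is "scene" or "top"; returns (picture, depth): 420x560x3 uint8, red, green, blue; 420x560 float32, mm along the optical axis (not along the pixel's ray), 0 where there is no reading.
- cams.calibration(name): a dict with "K" (3x3 intrinsics, pixels), "view" (4x4, takes a point from world to camera coordinates). Camera axes: x right, y down, z forward; pixel columns grow to the right and rows downward; lengths in mm; the calibration is good to about 2 mm. A picture is of the moment at which its call begins. calibration takes no time and is no camera call.
- job_done(): hands the job in; it is judged then, once.
The state is a dict: "clock": time; "joints": joint angles; "dq": joint speeds; "joint_torque": joint torques, N m; "position": TCP position; "tool_rot": TCP orientation; "contact_force": force on the tool from outside, world axes, zero at the start; "moment": the same for the moment, N m; "finger_gap": finger opening in mm; "grip_force": force on a finger pad.
Only numpy, scipy, OpenCV 4.12 (cv2) and the standard library are available. Lean on these libraries where they do the work, as an engineer would, in place of code of your own. Each camera call takes 0.05 s, during which the arm holds its last target. There are 200 camera calls.

## Task

The lid of the wooden slide chest stands open, propped by the folding steel stay at the end nearest the robot. Lift the knee of the stay from below until it is well past centre and the lid begins to sink, with a light push that follows its swing: the thin stay must not be clamped or strained. Then bring the lid down by its wooden pull and set it gently on the felt of the rim, fully shut: do not let it drop or press it hard. Leave the microscope, the jar and the beaker where they stand.

Things in the scene. Friction and masses are not known exactly. Their poses are not given: they have to be found in the camera images.
- chest: Open wooden chest of microscope slides, fixed on the bench, 220 (x) by 300 (y) by 90 mm high, walls 12 mm, slide racks inside up to 48 mm above the bench. Origin: centre of its underside; x points from its front to its hinged back (about world +y: the back is to the robot's left), y to the end nearest the robot, z up.
- hinge (a point): Middle of the lid's hinge line, the rear top edge of the chest (x = 110, z = 90 mm in its frame), parallel to the chest's y; axes those of the chest.
- lid: Flat wooden lid, 220 by 300 by 15 mm, 0.5 to 0.9 kg. Origin: middle of the hinge line. Shut, its axes are those of the chest; the board spans x -220 to 0, z 0 to 15 mm. At the start it stands open 1.36 rad (turned about +y), held by the locked stay. Once unlocked, stiff pivots hold it only while steep (over 1.15 rad); lower down it falls if let go.
- pull (a point): Grip point of the pull: a wooden tongue that prolongs the lid at the middle of its free edge, 34 mm wide (y), 15 thick, 36 long. It is 24 mm beyond the edge: x -244, z 7.5 mm in the lid's frame; axes those of the lid. It starts pointing up, 0.33 m above the bench. Pinched across its width it can turn between the pads. The rim's 4 mm felt gives about 1 mm per 7 N on the pull; 3 mm is too much.
- stay_arm: Lower bar of the stay, steel 13 by 3 mm, in the plane y = 128 mm of the chest. Origin: its pivot on the chest's end wall (x -19, z 70 mm in the chest's frame); its x axis runs along the bar to the knee, 68 mm away. As the lid shuts it swings up and over to the front. Thin: the fingers' force on it must stay under 12 N, less than any grip: push with one finger, feel, and yield to loads along the bars.
- stay_top (a point): Pivot of the stay's upper bar on the lid (x -109, z -12 mm in the lid's frame), axes those of the lid. The upper bar, steel 13 by 3 mm, 88 mm between pivots, joins it to the knee.
- stud (a point): Knee pivot: a steel stud along the chest's y, 32 mm long from the lower bar's outer face (y 129.5) to its head inside the chest, 12 mm thick, both ends 18 mm; the point is its middle; axes those of the lower bar. Starts 29 mm above the rim. It moves only on a 68 mm circle about the lower pivot: up and to the front unlocks it (5 to 6 N across the bar), down and back is the stop.
- knee (a joint): Bend of the knee, rad: -0.20 locked on its stop (knee below the straight line), 0 straight, positive lifted past centre, about 3 with the lid shut. The stiff knee stays where it is left; 10 mm of lift bends it 0.25 rad. Locked or only just past centre, the lid does not give to a pull; lift it to 0.7 (36 mm): the lid has then sunk 5 degrees and comes down with a few newtons.
- microscope: White digital microscope with a black screen, 190 by 170 by 260 mm, at the left; origin: centre of its underside. Not to be disturbed.
- jar: Amber glass specimen jar, 64 mm across, 95 mm high, at the right; origin: centre of its underside. Not to be disturbed.
- beaker: Small open glass beaker, 68 mm across, 85 mm high, at the right; origin: centre of its underside. Not to be disturbed.

How it is judged (in metres and radians):
On the way:
1. the knee of the stay has been lifted well past centre (bend over 0.6 rad) while the lid still stands open (value of joint knee above 0.6 rad and angle between lid's own z axis and vertical above 1 rad), for 0.2 s.
At the end, for the whole second after the job is handed in: The lid lies fully shut on the chest, within 0.02 rad (4 mm at its front edge), at rest (under 0.05 rad/s) and let go (angle between lid's own z axis and vertical below 0.02 rad and angular speed of lid below 0.05 rad/s); the robot touches nothing.
It fails at once if the stay is strained or clamped: the fingers load it with over 12 N (contact force between the fingers and stay_arm above 12 N).
It fails at once if the lid is pressed hard: its pull over 3 mm below where the lid meets the felt (z of pull in the frame of chest below 0.0945 m).
It fails at once if the gripper's body or the arm bears on the chest with over 25 N (contact force between the arm and chest above 25 N).
It fails at once if the lid drops or is slammed: it turns faster than 1.2 rad/s (angular speed of lid above 1.2 rad/s).
It fails at once if the microscope, the jar or the beaker is moved by over 15 mm (distance of any of microscope, jar, beaker from where it was at the start of the episode above 0.015 m).
It also fails if it takes over 67 s, if anything falls off the work surface, if the arm or the gripper's body presses on something with over 40 N, if the wrist force passes 120 N, or if a joint passes its speed limit or range.

## Working session

There is one attempt and no reset: what is moved stays moved. The work goes in short steps, Python scripts to look and compute and a tool call to move; the robot and the scene stay as the last step left them, time stands still between calls to the robot, and variables do not carry over. Pictures are saved under pics/ and viewed, at most 10 in all, crops included, and the job is handed in when it is done.

Besides the shell and the picture viewer there is one more tool, called after "Call:" in YAML: its name, and indented under it one key for each argument. drive_tool: Moves the arm, as the interface text tells. Its arguments: {"type":"object","properties":{"series":{"type":"array"},"squeeze":{"type":"number"}},"required":["series"]}

```bash
mkdir -p pics
cat > h.py <<'E'
import numpy as np,cv2
from bench import readout,cams
def world(name,d):
    c=cams.calibration(name);K=np.array(c["K"]);T=np.linalg.inv(np.array(c["view"]))
    v,u=np.indices(d.shape);p=np.stack([(u-K[0,2])/K[0,0]*d,(v-K[1,2])/K[1,1]*d,d],-1)
    return p@T[:3,:3].T+T[:3,3]
E
python3 - <<'E'
from h import *
s=readout.observe();print({k:np.round(v,3).tolist() for k,v in s.items()})
for n in("scene","top"):
    im,d=cams.snapshot(n);cv2.imwrite(f"pics/{n}0.png",im[:,:,::-1]);np.savez(f"{n}0",im=im,d=d,w=world(n,d))
    c=cams.calibration(n);print(n,np.round(c["K"],1).tolist(),np.round(c["view"],3).tolist())
E
```

```text
{'clock': 0.0, 'joints': [-1.327, 0.629, 0.038, 1.518, -0.027, 0.996, -0.02], 'dq': [0.001, -0.001, 0.001, 0.0, -0.0, -0.0, 0.001], 'joint_torque': [0.001, -54.972, 1.144, -18.664, -0.052, 0.023, 0.0], 'position': [197.962, 618.451, 215.564], 'tool_rot': [-3.14, 0.0, 2.832], 'contact_force': [0.412, 0.15, 0.341], 'moment': [-0.006, -0.024, -0.059], 'grip_force': 0.0, 'finger_gap': 93.924}
scene [[494.0, 0.0, 280.8], [0.0, 494.0, 216.5], [0.0, 0.0, 1.0]] [[-0.974, 0.228, -0.016, 501.651], [0.196, 0.795, -0.574, -16.215], [-0.118, -0.562, -0.819, 1946.448], [0.0, 0.0, 0.0, 1.0]]
top [[384.2, 0.0, 280.8], [0.0, 384.2, 213.0], [0.0, 0.0, 1.0]] [[-0.029, -1.0, -0.003, 51.419], [-0.978, 0.029, -0.208, 561.801], [0.208, -0.003, -0.978, 1390.124], [0.0, 0.0, 0.0, 1.0]]
```

View pics/scene0.png

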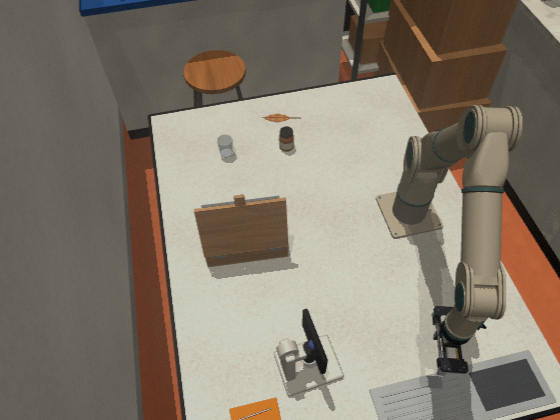

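View pics/top0.png

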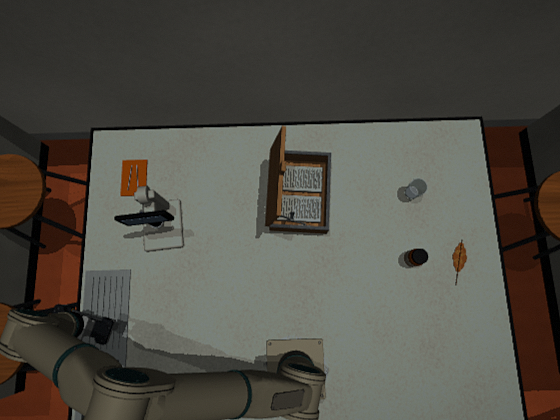

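The top view shows the chest around (300,193). Its lid stands edge-on near column 280, the stay is near (287,215), the jar at (416,257) and the beaker at (411,189). The scene view shows the lid's back, with the pull at (239,200).

Run:
```python
from h import *
D=np.load("top0.npz");w=D["w"];im=D["im"]
big=cv2.resize(im[110:250,250:350],None,fx=6,fy=4.2,interpolation=cv2.INTER_CUBIC)
cv2.imwrite("pics/c1.png",cv2.convertScaleAbs(big[:,:,::-1],alpha=1.6))
sub=w[110:250,250:345].reshape(-1,3)
r=sub[(abs(sub[:,2]-90)<6)];print("rim",len(r),np.percentile(r,[0,2,50,98,100],0).round(0).tolist())
m=((abs(w[...,2]-90)<6)).astype(np.uint8);m[:110]=0;m[250:]=0;m[:,:250]=0;m[:,345:]=0
R=w[m>0][:,:2].astype(np.float32);print("rect",cv2.minAreaRect(R))
for lo,hi in((0,.05),):pass
# right (front) rim edge: min y per x-bin
xs=[];ys=[]
for x in range(560,860,10):
    k=R[abs(R[:,0]-x)<6]
    if len(k):xs.append(x);ys.append(k[:,1].min())
print(list(zip(xs,np.round(ys))),np.polyfit(xs,ys,1))
S=np.load("scene0.npz");q=S["w"][185:268,190:292].reshape(-1,3);q=q[q[:,2]>110]
print("scene lid",np.percentile(q,[1,50,99],0).round(0).tolist())
c=q.mean(0);n=np.linalg.svd(q-c,full_matrices=False)[2][2];print("plane",c.round(0),n.round(3))
p=q[q[:,2]>318];print("pull top",len(p),p.mean(0).round(1),p.min(0).round(0),p.max(0).round(0))
t=w[110:250,260:300].reshape(-1,3);t=t[t[:,2]>300];print("top pull",np.percentile(t,[0,50,100],0).round(0).tolist())
for v in range(204,226,2):print(v,[tuple(w[v,u].round(0).astype(int)) for u in range(274,304,3)])
for n,b in(("jar",(240,275,395,435)),("beak",(170,205,390,430)),("mic",(170,255,105,190))):
    z=w[b[0]:b[1],b[2]:b[3]].reshape(-1,3);z=z[z[:,2]>30];print(n,np.percentile(z,[1,50,99],0).round(0).tolist())
```

```text
rim 597 [[492.0, -161.0, 84.0], [495.0, -158.0, 84.0], [608.0, -111.0, 90.0], [798.0, 72.0, 95.0], [804.0, 93.0, 96.0]]
rect ((650.7227783203125, -33.093505859375), (234.6846160888672, 303.1908874511719), 85.10436248779297)
[(560, np.float32(-140.0)), (570, np.float32(-141.0)), (580, np.float32(-145.0)), (590, np.float32(-146.0)), (600, np.float32(-146.0)), (610, np.float32(-147.0)), (620, np.float32(-147.0)), (630, np.float32(-148.0)), (640, np.float32(-148.0)), (650, np.float32(-149.0)), (660, np.float32(-149.0)), (670, np.float32(-150.0)), (680, np.float32(-151.0)), (690, np.float32(-150.0)), (700, np.float32(-151.0)), (710, np.float32(-156.0)), (720, np.float32(-156.0)), (730, np.float32(-156.0)), (740, np.float32(-158.0)), (750, np.float32(-158.0)), (760, np.float32(-159.0)), (770, np.float32(-159.0)), (780, np.float32(-160.0)), (790, np.float32(-161.0)), (800, np.float32(-115.0)), (810, np.float32(11.0))] [ 1.01546718e-01 -2.13142899e+02]
scene lid [[512.0, 20.0, 112.0], [659.0, 55.0, 224.0], [804.0, 90.0, 342.0]]
plane [659.  61. 230.] [ 0.078  0.878 -0.473]
pull top 123 [670.
[... 4703 characters left out ...]
4(-38), np.int64(92))]
224 [(np.int64(516), np.int64(61), np.int64(89)), (np.int64(517), np.int64(50), np.int64(84)), (np.int64(515), np.int64(39), np.int64(90)), (np.int64(516), np.int64(28), np.int64(86)), (np.int64(514), np.int64(17), np.int64(93)), (np.int64(515), np.int64(6), np.int64(89)), (np.int64(514), np.int64(-5), np.int64(91)), (np.int64(529), np.int64(-19), np.int64(7)), (np.int64(516), np.int64(-28), np.int64(75)), (np.int64(514), np.int64(-39), np.int64(83))]
jar [[262.0, -484.0, 33.0], [383.0, -449.0, 93.0], [415.0, 39.0, 1477.0]]
beak [[262.0, -514.0, 31.0], [649.0, -489.0, 64.0], [677.0, 39.0, 1477.0]]
mic [[262.0, 39.0, 39.0], [537.0, 487.0, 212.0], [635.0, 570.0, 1477.0]]
```

View pics/c1.png

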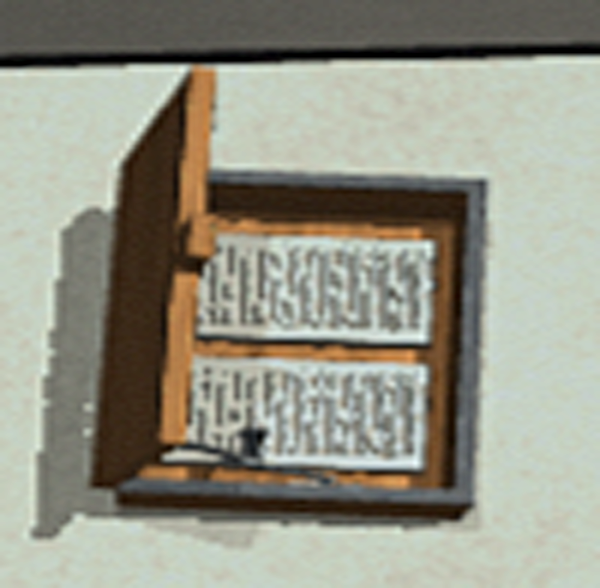

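The crop shows the stud's dark head at about (252,442), the two bars running to (330,483) and (180,452), and the pull at (200,235). The measured stud, about (537,-5,125) at its top, agrees with the kinematics: (539,-3), axis at z 119. The lid stands close behind the stud, so I'll measure the gripper's real profile and refine the points.

Run:
```python
from h import *
from scipy.spatial.transform import Rotation as Ro
s=readout.observe();R=Ro.from_euler("xyz",s["tool_rot"]).as_matrix();t=np.array(s["position"])
S=np.load("scene0.npz");T=np.load("top0.npz")
P=np.vstack([S["w"].reshape(-1,3),T["w"].reshape(-1,3)])
q=(P-t)@R
q=q[(abs(q[:,0])<150)&(abs(q[:,1])<150)&(q[:,2]<12)&(q[:,2]>-330)]
for z in range(-320,15,15):
    k=q[abs(q[:,2]-z)<7.5]
    if len(k):print(z,len(k),np.percentile(k[:,0],[0,3,97,100]).round(),np.percentile(k[:,1],[0,3,97,100]).round())
w=np.vstack([T["w"].reshape(-1,3),S["w"].reshape(-1,3)])
for lab,W in(("top",T["w"]),("scene",S["w"])):
    W=W.reshape(-1,3)
    k=W[(W[:,2]>318)&(W[:,2]<350)&(W[:,0]>600)&(W[:,0]<720)&(abs(W[:,1])<80)]
    print(lab,"pull",len(k),k.min(0).round(),np.median(k,0).round(),k.max(0).round())
W=T["w"].reshape(-1,3);k=W[(W[:,2]>108)&(W[:,2]<130)&(W[:,0]>515)&(W[:,0]<565)&(abs(W[:,1]+5)<35)];print(k.round().tolist())
# hinge check: lid outer face from scene
W=S["w"].reshape(-1,3);k=W[(W[:,2]>100)&(W[:,2]<300)&(W[:,0]>505)&(W[:,0]<810)&(W[:,1]>0)&(W[:,1]<110)]
A=np.c_[k[:,0],k[:,2],np.ones(len(k))];c=np.linalg.lstsq(A,k[:,1],rcond=None)[0];r=k[:,1]-A@c;k2=k[abs(r)<5];c=np.linalg.lstsq(A[abs(r)<5],k2[:,1],rcond=None)[0];print("lid y=",c,"x range",np.percentile(k2[:,0],[0.5,99.5]))
```

```text
-320 111 [-43. -41.  23.  27.] [-10.  11.  38.  39.]
-305 67 [-37. -36.  15.  22.] [-7. -3. 36. 36.]
-290 148 [-38. -37.  14.  24.] [-35. -32.  35.  36.]
-275 183 [-37. -37.  36.  40.] [-36. -34.  35.  38.]
-260 166 [-38. -37.  24.  36.] [-37. -35.  35.  37.]
-245 159 [-38. -37.  15.  22.] [-37. -36.  35.  36.]
-230 208 [-38. -37.  19.  31.] [-39. -36.  36.  38.]
-215 170 [-39. -38.  19.  27.] [-40. -38.  36.  37.]
-200 61 [-39. -39.  16.  18.] [-37. -37.  37.  37.]
-185 287 [-39. -38.  20.  26.] [-41. -39.  36.  38.]
-170 138 [-36. -35.  23.  27.] [-43. -42.  31.  36.]
-155 38 [-21. -21.  18.  19.] [-42. -41. -38. -37.]
-140 123 [-34. -28.  21.  28.] [-87. -84.  85.  88.]
-125 1152 [-36. -33.  29.  33.] [-90. -87.  87.  90.]
-110 310 [-36. -35.  24.  33.] [-87. -86.  85.  87.]
-95 174 [-36. -35.  21.  30.] [-81. -81.  80.  81.]
-80 14 [-31. -30.  19.  24.] [-80. -80.  79.  79.]
-65 3 [-9. -9. -8. -8.] [-55. -55. -48. -48.]
-50 2 [-6. -6. -5. -5.] [-48. -48. -48. -48.]
-35 5 [-11. -11.   3.   3.] [-60. -60. -50. -49.]
-20 33 [-11. -11.   7.   8.] [-60. -60.  59.  60.]
-5 38 [-11. -10
[... 476 characters left out ...]
45.0, 2.0, 122.0], [544.0, -2.0, 126.0], [544.0, -5.0, 125.0], [540.0, 2.0, 126.0], [540.0, -2.0, 126.0], [540.0, -5.0, 126.0], [537.0, 2.0, 124.0], [536.0, -1.0, 127.0], [537.0, -5.0, 123.0], [533.0, 2.0, 126.0], [533.0, -1.0, 127.0], [534.0, -5.0, 122.0], [529.0, -5.0, 129.0], [527.0, 17.0, 123.0], [527.0, 13.0, 123.0], [526.0, 10.0, 128.0], [526.0, 6.0, 124.0], [526.0, 2.0, 124.0], [525.0, -1.0, 130.0], [525.0, -5.0, 130.0], [525.0, -8.0, 127.0], [524.0, 6.0, 115.0], [523.0, 2.0, 120.0], [523.0, -1.0, 123.0], [523.0, -5.0, 122.0], [522.0, -8.0, 124.0], [523.0, -12.0, 118.0], [524.0, -16.0, 115.0]]
lid y= [-8.62961452e-02 -2.14036172e-01  1.59059093e+02] x range [510.03604056 805.21511334]
```

Only the section from 75 to 150 mm above the TCP is wide (±88 mm along the closing axis); above that it is a ±38 mm cylinder. So the rear finger of the open hand can just fit between the knee and the lid. First I rise and travel over to the front of the lid.

Call:
drive_tool:
  series:
    - [0,0,5,0,-1]
    - [0,0,10,0,-1]
    - [0,0,15,0,-1]
    - [0.5,-1,19,0.05,-1]
    - [2.5,-4.8,19,0.1,-1]
    - [5,-9,19,0.15,-1]
    - [7.5,-13.3,19,0.2,-1]
    - [10,-17.6,19,0.224,-1]

```text
clock: 0.9
position: [298.7, 441.1, 406.2]
tool_rot: [-3.141, -0.0, 3.058]
contact_force: [0.8, -0.0, 0.6]
finger_gap: 94.0
grip_force: 0.0
```

Call:
drive_tool:
  series:
    - [2.5,-4.3,0,0,-1]
    - [5,-8.6,0,0,-1]
    - [7.5,-12.9,0,0,-1]
    - [10,-17.2,0,0,-1]
    - [12.5,-21.5,0,0,-1]
    - [15,-25.8,0,0,-1]
    - [17.5,-30.1,0,0,-1]
    - [20,-34.4,0,0,-1]

```text
clock: 1.7
position: [498.6, 97.2, 406.4]
tool_rot: [3.141, -0.0, 3.056]
contact_force: [0.6, 0.4, 0.5]
finger_gap: 93.8
grip_force: 0.0
```

Call:
drive_tool:
  series:
    - [2.4,-3.9,0,0,1]
    - [4.8,-7.8,0,0,1]
    - [7.2,-11.7,0,0,1]
    - [9.1,-14.7,0,0,1]
    - [9.1,-14.7,-4,0,1]
    - [9.1,-14.7,-8,0,1]
    - [9.1,-14.7,-11,0,1]
    - [9.1,-14.7,-11,0,1]
  squeeze: 60

```text
clock: 2.5
position: [586.0, -47.4, 292.1]
tool_rot: [-3.141, -0.01, 3.056]
contact_force: [0.1, -0.0, 0.4]
finger_gap: 33.2
grip_force: 0.0
```

Call:
drive_tool:
  series:
    - [0.1,2,0,0,1]
    - [0.3,4,0,0,1]
    - [0.4,5,0,0,1]
    - [0.5,5.5,0,0,1]
    - [0.5,5.8,0,0,1]
    - [0.5,6.0,0,0,1]
    - [0.5,6.0,0,0,1]
    - [0.5,6.0,0,0,1]

```text
clock: 3.3
position: [594.1, 11.3, 296.6]
tool_rot: [-3.141, -0.0, 3.055]
contact_force: [0.1, -0.5, -0.5]
finger_gap: 0.3
grip_force: 0.0
```

Call:
drive_tool:
  series:
    - [0,0.1,0,0,1]
    - [0,0.2,0,0,1]
    - [0,0.3,0,0,1]
    - [0,0.4,0,0,1]
    - [0,0.4,0,0,1]
    - [0,0.5,0,0,1]
    - [0,0.6,0,0,1]
    - [0,0.6,0,0,1]

```text
clock: 4.1
position: [594.1, 16.4, 296.5]
tool_rot: [-3.139, 0.0, 3.055]
contact_force: [0.2, -4.5, 0.2]
finger_gap: 0.2
grip_force: 2.5
```

Call:
drive_tool:
  series:
    - [0,0.1,0,0,1]
    - [0,0.2,0,0,1]
    - [0,0.3,0,0,1]
    - [0,0.4,0,0,1]
    - [0,0.5,0,0,1]
    - [0,0.6,0,0,1]
    - [0,0.6,0,0,1]
    - [0,0.6,0,0,1]

```text
clock: 4.9
position: [594.2, 17.6, 296.8]
tool_rot: [-3.134, 0.001, 3.051]
contact_force: [-0.0, -12.0, 0.6]
finger_gap: -0.0
grip_force: 6.1
```

Call:
drive_tool:
  series:
    - [0,0.3,0,0,1]
    - [0,0.6,0,0,1]
    - [0,0.9,0,0,1]
    - [0,1.2,0,0,1]
    - [0,1.5,0,0,1]
    - [0,1.5,0,0,1]
    - [0,1.5,0,0,1]
    - [0,1.5,0,0,1]

```text
clock: 5.7
position: [594.2, 20.2, 297.4]
tool_rot: [-3.118, 0.003, 3.043]
contact_force: [-1.2, -31.4, 3.1]
finger_gap: 0.2
grip_force: 15.5
```

```bash
cat >> h.py <<'E'
C=np.array([649.5,-41.]);EX=np.array([.0853,.9963]);EY=np.array([-.9963,.0853])
def chest(W):
    d=W[...,:2]-C;return np.stack([d@EX,d@EY,W[...,2]],-1)
def stud(n="top"):
    im,d=cams.snapshot(n);q=chest(world(n,d)).reshape(-1,3)
    k=q[(q[:,1]>99)&(q[:,1]<121)&(q[:,2]>105)&(q[:,2]<150)&(q[:,0]>-60)&(q[:,0]<48)]
    return im,d,q,k
E
python3 - <<'E'
from h import *
D=np.load("top0.npz");q=chest(D["w"]).reshape(-1,3)
k=q[(q[:,1]>99)&(q[:,1]<121)&(q[:,2]>105)&(q[:,2]<150)&(q[:,0]>-60)&(q[:,0]<48)];print("before",len(k),k.mean(0),k.min(0),k.max(0))
im,d,q,k=stud();print("now",len(k),k.mean(0) if len(k) else 0, k.min(0),k.max(0))
cv2.imwrite("pics/t1.png",cv2.resize(im[110:250,230:370],(560,560),interpolation=cv2.INTER_CUBIC)[:,:,::-1])
E
```

```text
before 21 [ 29.73160847 108.88821909 124.80599544] [ 23.07120201 100.16810058 121.80324856] [ 37.66921474 119.60445888 127.43609406]Traceback (most recent call last):
  File "<stdin>", line 4, in <module>
    return umr_minimum(a, axis, None, out, keepdims, initial, where)
ValueError: zero-size array to reduction operation minimum which has no identity
```

Call:
drive_tool:
  series:
    - [0,0.3,0,0,1]
    - [0,0.6,0,0,1]
    - [0,0.9,0,0,1]
    - [0,1.2,0,0,1]
    - [0,1.5,0,0,1]
    - [0,1.8,0,0,1]
    - [0,2,0,0,1]
    - [0,2,0,0,1]

```text
clock: 6.55
position: [594.2, 22.4, 298.0]
tool_rot: [-3.095, 0.005, 3.032]
contact_force: [-2.2, -58.1, 4.1]
finger_gap: 0.1
grip_force: 28.9
```

Call:
drive_tool:
  series:
    - [0,-2,0,0,1]
    - [0,-4,0,0,1]
    - [0,-6,0,0,1]
    - [-0.5,-8,0,0,0]
    - [-1,-10,0,0,-1]
    - [-1.5,-12,0,0,-1]
    - [-1.9,-13.4,0,0,-1]
    - [-1.9,-13.4,0,0,-1]

```text
clock: 7.35
position: [574.7, -76.5, 296.7]
tool_rot: [3.142, 0.0, 3.053]
contact_force: [0.3, -0.3, -0.6]
finger_gap: 37.4
grip_force: 0.0
```

Run:
```python
from h import *
s=readout.observe();print(np.round(s["position"],1),np.round(s["tool_rot"],3),np.round(s["contact_force"],1))
im,d,q,k=stud();print("now",len(k),k.mean(0) if len(k) else 0)
im,d=cams.snapshot("scene");W=world("scene",d).reshape(-1,3);k=W[(W[:,2]>100)&(W[:,2]<300)&(W[:,0]>505)&(W[:,0]<810)&(W[:,1]>0)&(W[:,1]<110)]
for _ in range(3):
    A=np.c_[k[:,0],k[:,2],np.ones(len(k))];c=np.linalg.lstsq(A,k[:,1],rcond=None)[0];r=k[:,1]-A@c;k=k[abs(r)<5]
print(c,"lid angle",np.arctan2(1,-c[1]*.9963))
```

```text
[574.7 -76.5 296.7] [3.142 0.    3.053] [ 0.3 -0.3 -0.6]
now 25 [ 24.34098409 109.98010381 127.74278988]
[-8.49297316e-02 -2.05573888e-01  1.57349021e+02] lid angle 1.368776941110268
```

Call:
drive_tool:
  series:
    - [0,0,-4,0,-1]
    - [0,0,-8,0,-1]
    - [0,0,-12,0,-1]
    - [0,0,-15,0,-1]
    - [0,0,-17,0,-1]
    - [0.05,1,-17,0,-1]
    - [0.15,2,-17,0,-1]
    - [0.15,2,-17,0,-1]

```text
clock: 8.25
position: [578.1, -51.3, 127.7]
tool_rot: [3.139, 0.002, 3.06]
contact_force: [0.6, -0.2, 0.2]
finger_gap: 94.2
grip_force: 0.0
```

Run:
```python
from h import *
s=readout.observe();p=np.array(s["position"]);print(np.round(p,1),np.round(s["tool_rot"],3),np.round(s["contact_force"],1),s["finger_gap"],chest(p).round(1))
im,d,q,k=stud();print("stud",len(k),k.mean(0) if len(k) else 0)
c=chest(world("top",d)); 
im2,_=cams.snapshot("scene");cv2.imwrite("pics/e1.png",np.hstack([cv2.resize(im[120:240,240:340],(380,456),interpolation=cv2.INTER_CUBIC),cv2.resize(im2[170:290,180:300],(400,456),interpolation=cv2.INTER_CUBIC)])[:,:,::-1])
```

```text
[578.1 -51.3 127.7] [3.139e+00 2.000e-03 3.060e+00] [ 0.6 -0.2  0.2] 94.21081537858319 [-16.4  70.2 127.7]
stud 0 0
```

View pics/e1.png

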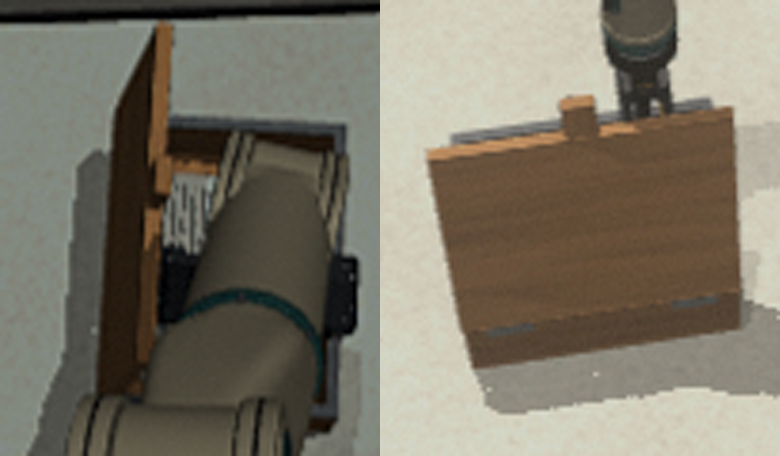

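The left half shows the hand's wide body just in front of the lid, with a small gap at (160,290). Nothing is touching. Now I ease back 4 mm and slide sideways behind the stud.

Call:
drive_tool:
  series:
    - [0,0.2,0,0,-1]
    - [0.03,0.4,0,0,-1]
    - [-0.5,0.45,0,0,-1]
    - [-1,0.49,0,0,-1]
    - [-1.4,0.52,0,0,-1]
    - [-1.7,0.55,0,0,-1]
    - [-1.9,0.57,0,0,-1]
    - [-1.9,0.57,0,0,-1]

```text
clock: 9.15
position: [557.9, -49.1, 126.6]
tool_rot: [3.141, 0.001, 3.056]
contact_force: [1.7, -0.4, 0.4]
finger_gap: 93.7
grip_force: 0.9
```

Call:
drive_tool:
  series:
    - [0.8,0,0,0,-1]
    - [0.8,0,0,0,-1]
    - [0.8,0.2,0,0,-1]
    - [0.8,0.4,0,0,-1]
    - [0.4,0.43,0,0,-1]
    - [0,0.46,0,0,-1]
    - [-0.3,0.48,0,0,-1]
    - [-0.3,0.48,0,0,-1]

```text
clock: 9.95
position: [553.6, -44.8, 126.4]
tool_rot: [-3.141, -0.001, 3.056]
contact_force: [-1.3, -3.0, 0.0]
finger_gap: 93.9
grip_force: 0.0
```

Call:
drive_tool:
  series:
    - [-0.2,0.0,0,0,-1]
    - [-0.4,0.0,0,0,-1]
    - [-0.6,0.02,0,0,-1]
    - [-0.8,0.04,0,0,-1]
    - [-1,0.05,0,0,-1]
    - [-1.1,0.05,0,0,-1]
    - [-1.1,0.05,0,0,-1]
    - [-1.1,0.05,0,0,-1]

```text
clock: 10.75
position: [543.3, -43.9, 126.5]
tool_rot: [3.142, -0.001, 3.056]
contact_force: [-0.4, -3.3, -0.3]
finger_gap: 93.6
grip_force: 0.0
```

Call:
drive_tool:
  series:
    - [0,-0.1,0,0,-1]
    - [0,-0.2,0,0,-1]
    - [0,-0.3,0,0,-1]
    - [0,-0.4,0.05,0,-1]
    - [0,-0.5,0.1,0,-1]
    - [0,-0.6,0.15,0,-1]
    - [0,-0.7,0.2,0,-1]
    - [0,-0.7,0.2,0,-1]

```text
clock: 11.55
position: [543.5, -48.8, 128.6]
tool_rot: [3.139, -0.001, 3.057]
contact_force: [-0.2, 6.1, 0.3]
finger_gap: 93.9
grip_force: 2.8
```

Call:
drive_tool:
  series:
    - [0,-0.1,0.1,0,-1]
    - [0,-0.2,0.2,0,-1]
    - [0,-0.3,0.3,0,-1]
    - [0,-0.4,0.35,0,-1]
    - [0,-0.5,0.4,0,-1]
    - [0,-0.6,0.45,0,-1]
    - [0,-0.6,0.5,0,-1]
    - [0,-0.6,0.5,0,-1]

```text
clock: 12.35
position: [543.0, -54.9, 133.6]
tool_rot: [3.139, -0.002, 3.057]
contact_force: [-0.2, 4.5, 1.4]
finger_gap: 93.8
grip_force: 2.7
```

Call:
drive_tool:
  series:
    - [0,-0.2,0.1,0,-1]
    - [0,-0.4,0.2,0,-1]
    - [0,-0.6,0.3,0,-1]
    - [0,-0.8,0.4,0,-1]
    - [0,-1.0,0.45,0,-1]
    - [0,-1.2,0.5,0,-1]
    - [0,-1.2,0.5,0,-1]
    - [0,-1.2,0.5,0,-1]

```text
clock: 13.15
position: [543.6, -66.9, 139.0]
tool_rot: [3.139, -0.0, 3.057]
contact_force: [-0.3, 5.7, 4.1]
finger_gap: 94.2
grip_force: 2.7
```

Call:
drive_tool:
  series:
    - [0,-0.1,0.2,0,-1]
    - [0,-0.2,0.4,0,-1]
    - [0,-0.4,0.5,0,-1]
    - [0,-0.6,0.6,0,-1]
    - [0,-0.8,0.65,0,-1]
    - [0,-0.9,0.7,0,-1]
    - [0,-0.9,0.7,0,-1]
    - [0,-0.9,0.7,0,-1]

```text
clock: 13.95
position: [543.9, -78.5, 145.6]
tool_rot: [-3.141, 0.001, 3.055]
contact_force: [-0.7, 1.5, -0.2]
finger_gap: 94.4
grip_force: 0.6
```

```bash
cat >> h.py <<'E'
def lid():
    im,d=cams.snapshot("scene");W=world("scene",d).reshape(-1,3);q=chest(W)
    k=q[(q[:,2]>100)&(q[:,2]<310)&(abs(q[:,1])<145)&(q[:,0]>-130)&(q[:,0]<135)]
    best=None
    for a in np.arange(.3,1.5,.005): # outer face: z'=15 in lid frame
        x=k[:,0]-110;z=k[:,2]-90;zz=x*np.sin(a)+z*np.cos(a);xx=x*np.cos(a)-z*np.sin(a)
        n=((abs(zz-15)<3)&(xx<0)&(xx>-225)).sum()
        if best is None or n>best[0]:best=(n,a)
    return best,im
E
python3 - <<'E'
from h import *
s=readout.observe();p=np.array(s["position"]);print(chest(p).round(1),np.round(s["contact_force"],1));print(lid()[0])
im,d,q,k=stud();print(len(k),k.mean(0) if len(k) else 0)
E
```

```text
[-46.4 102.  145.6] [-0.7  1.5 -0.2]
(np.int64(2847), np.float64(1.2350000000000008))
0 0
```

The lid has sunk to 1.235 rad, which makes the knee bend about 0.79, well past centre. I slide inward clear of the stud, then forward and up.

Call:
drive_tool:
  series:
    - [0.8,0,0,0,-1]
    - [1.8,0,0,0,-1]
    - [2.8,0,0,0,-1]
    - [3.6,0,0,0,-1]
    - [3.8,-1.5,0,0,-1]
    - [3.8,-4,0,0,-1]
    - [3.8,-7,2,0,-1]
    - [3.8,-9,6,0,-1]

```text
clock: 14.85
position: [578.8, -171.3, 203.4]
tool_rot: [-3.14, -0.007, 3.053]
contact_force: [1.1, 1.3, 0.5]
finger_gap: 93.9
grip_force: 0.0
```

Call:
drive_tool:
  series:
    - [0,0,5,0.15,-1]
    - [0,0,10,0.3,-1]
    - [0,0,15,0.45,-1]
    - [0,0,20,0.6,-1]
    - [1,0,21.5,0.75,-1]
    - [2,0,21.5,0.9,-1]
    - [3,0,21.5,1.05,-1]
    - [4,0,21.5,1.2,-1]

```text
clock: 15.65
position: [621.5, -169.8, 420.6]
tool_rot: [-3.141, -0.001, -2.023]
contact_force: [-0.1, -1.1, 0.3]
finger_gap: 93.9
grip_force: 0.0
```

Call:
drive_tool:
  series:
    - [0,1,0,0.12,-1]
    - [0,2,0,0.24,-1]
    - [0,3,0,0.366,-1]
    - [0,3,0,0.366,-1]
    - [0,3,0,0.366,-1]
    - [0,3,0,0.366,-1]
    - [0,3,0,0.366,-1]
    - [0,3,0,0.366,-1]

```text
clock: 16.45
position: [621.6, -138.4, 420.4]
tool_rot: [3.141, -0.001, -1.663]
contact_force: [0.2, 0.0, 0.1]
finger_gap: 94.0
grip_force: 0.0
```

Run:
```python
from h import *
s=readout.observe();p=np.array(s["position"]);print(p.round(1),chest(p).round(1),np.round(s["tool_rot"],3),np.round(s["joints"],2))
b,im=lid();print(b);a=b[1]
for n in("top","scene"):
    _,d=cams.snapshot(n);W=world(n,d);q=chest(W).reshape(-1,3)
    k=q[(q[:,2]>302)&(q[:,2]<345)&(abs(q[:,1])<40)&(q[:,0]>-10)&(q[:,0]<70)]
    print(n,len(k),k.min(0).round(1) if len(k) else 0,k.max(0).round(1) if len(k) else 0,np.median(k,0).round(1) if len(k) else 0)
ca,sa=np.cos(a),np.sin(a);print("pull chest",110-244*ca+7.5*sa,90+244*sa+7.5*ca)
```

```text
[ 621.6 -138.4  420.4] [-99.4  19.5 420.4] [ 3.141e+00 -1.000e-03 -1.663e+00] [ 0.56  0.55 -0.72  1.2   0.35  1.51  2.94]
(np.int64(2816), np.float64(1.2350000000000008))
top 110 [ 30.1 -38.1 302. ] [ 54.2  36.2 342.3] [ 43.5   4.  326.8]
scene 135 [ 26.8 -38.9 302. ] [ 60.9  39.9 343.2] [ 44.8   0.7 321.1]
pull chest 36.67795707083261 322.8435698504327
```

Joint 7 is at its limit, so I take the equivalent half-turn grasp.

Call:
drive_tool:
  series:
    - [0,0,0,-0.14,-1]
    - [0,0,0,-0.28,-1]
    - [0,0,0,-0.42,-1]
    - [0,0,0,-0.56,-1]
    - [0,0,0,-0.7,-1]
    - [0,0,0,-0.84,-1]
    - [0,0,0,-0.98,-1]
    - [0,0,0,-1.12,-1]

```text
clock: 17.4
position: [621.7, -137.7, 420.6]
tool_rot: [-3.141, 0.0, -2.787]
contact_force: [-0.3, -0.2, 0.1]
finger_gap: 94.0
grip_force: 0.0
```

Call:
drive_tool:
  series:
    - [0,0,0,-0.14,-1]
    - [0,0,0,-0.28,-1]
    - [0,0,0,-0.42,-1]
    - [0,0,0,-0.56,-1]
    - [0,0,0,-0.7,-1]
    - [0,0,0,-0.84,-1]
    - [0,0,0,-0.98,-1]
    - [0,0,0,-1.12,-1]

```text
clock: 18.2
position: [621.7, -137.6, 420.6]
tool_rot: [3.142, 0.0, 2.376]
contact_force: [-0.2, -0.8, 0.7]
finger_gap: 94.0
grip_force: 0.0
```

Call:
drive_tool:
  series:
    - [0,0,0,-0.14,-1]
    - [0,0,0,-0.28,-1]
    - [0,0,0,-0.42,-1]
    - [0,0,0,-0.56,-1]
    - [0,0,0,-0.7,-1]
    - [0,0,0,-0.84,-1]
    - [0,0,0,-0.9,-1]
    - [0,0,0,-0.9,-1]

```text
clock: 19.0
position: [621.7, -137.5, 420.6]
tool_rot: [3.141, 0.0, 1.482]
contact_force: [-0.3, -0.3, 0.7]
finger_gap: 93.7
grip_force: 0.0
```

Run:
```python
from h import *
s=readout.observe();p=np.array(s["position"]);print(s["clock"],p.round(1),chest(p).round(1),np.round(s["tool_rot"],3),np.round(s["joints"],2))
_,d=cams.snapshot("top");q=chest(world("top",d)).reshape(-1,3)
for lo,hi in((312,322),(322,332),(332,345)):
    k=q[(q[:,2]>lo)&(q[:,2]<hi)&(abs(q[:,1])<30)&(q[:,0]>10)&(q[:,0]<70)];print(lo,len(k),k.min(0).round(1),k.max(0).round(1),k.mean(0).round(1))
```

```text
19.0 [ 621.7 -137.5  420.6] [-98.6  19.5 420.6] [3.141 0.    1.482] [ 0.17  0.48 -0.    1.22  0.    1.45  0.08]
312 15 [ 35.9 -15.5 313. ] [ 50.1  17.6 320.5] [ 46.7   4.3 316.3]
322 22 [ 30.3 -15.9 325.1] [ 46.8  17.4 332. ] [ 40.9   5.  328.7]
332 40 [ 30.2 -14.6 332.1] [ 43.8  19.  339.3] [ 36.9   1.1 335.2]
```

Call:
drive_tool:
  series:
    - [1,4.4,0,0,-1]
    - [2,8.8,0,0,-1]
    - [3,13.3,0,0,-1]
    - [3,13.3,-3,0,-1]
    - [3,13.3,-6,0,-0.4]
    - [3,13.3,-9,0,-0.2]
    - [3,13.3,-10.1,0,-0.2]
    - [3,13.3,-10.1,0,-0.2]
  squeeze: 20

```text
clock: 19.85
position: [650.8, -5.0, 318.1]
tool_rot: [-3.138, 0.0, 1.483]
contact_force: [0.5, 0.3, 0.3]
finger_gap: 65.7
grip_force: 0.0
```

Call:
drive_tool:
  series:
    - [0,0,0,0,1]
    - [0,0,0,0,1]
    - [0,0,0,0,1]
    - [0,0,0,0,1]
    - [0,0,0,0,1]
    - [0,0,0,0,1]
    - [0,0,0,0,1]
    - [0,0,0,0,1]

```text
clock: 20.65
position: [651.6, -5.0, 320.5]
tool_rot: [3.141, -0.0, 1.482]
contact_force: [-2.7, 0.4, 5.5]
finger_gap: 33.9
grip_force: 20.0
```

Run:
```python
import numpy as np
def P(f):return np.array([-24.97*np.cos(f)*.0853,-24.97*np.cos(f)*.9963,24.97*np.sin(f)])
ends=[1.27,1.03,.79,.55,.31,.10]
for a,b in zip(ends,ends[1:]):
    print([[*(P(f)-P(a)).round(2).tolist(),0,1] for f in np.linspace(a,b,9)[1:]])
```

```text
[[-0.06, -0.71, -0.23, 0, 1], [-0.12, -1.41, -0.49, 0, 1], [-0.18, -2.11, -0.76, 0, 1], [-0.24, -2.79, -1.06, 0, 1], [-0.3, -3.47, -1.37, 0, 1], [-0.35, -4.13, -1.71, 0, 1], [-0.41, -4.79, -2.07, 0, 1], [-0.47, -5.44, -2.44, 0, 1]]
[[-0.05, -0.63, -0.4, 0, 1], [-0.11, -1.26, -0.81, 0, 1], [-0.16, -1.87, -1.24, 0, 1], [-0.21, -2.46, -1.69, 0, 1], [-0.26, -3.04, -2.16, 0, 1], [-0.31, -3.61, -2.65, 0, 1], [-0.36, -4.16, -3.15, 0, 1], [-0.4, -4.7, -3.67, 0, 1]]
[[-0.04, -0.52, -0.54, 0, 1], [-0.09, -1.03, -1.09, 0, 1], [-0.13, -1.52, -1.65, 0, 1], [-0.17, -1.99, -2.23, 0, 1], [-0.21, -2.44, -2.83, 0, 1], [-0.25, -2.88, -3.43, 0, 1], [-0.28, -3.3, -4.05, 0, 1], [-0.32, -3.7, -4.69, 0, 1]]
[[-0.03, -0.38, -0.64, 0, 1], [-0.06, -0.74, -1.3, 0, 1], [-0.09, -1.08, -1.97, 0, 1], [-0.12, -1.4, -2.64, 0, 1], [-0.15, -1.71, -3.33, 0, 1], [-0.17, -1.99, -4.02, 0, 1], [-0.19, -2.24, -4.72, 0, 1], [-0.21, -2.48, -5.43, 0, 1]]
[[-0.02, -0.19, -0.63, 0, 1], [-0.03, -0.37, -1.26, 0, 1], [-0.04, -0.52, -1.89, 0, 1], [-0.06, -0.66, -2.53, 0, 1], [-0.07, -0.79, -3.18, 0, 1], [-0.08, -0.9, -3.82, 0, 1], [-0.08, -0.99, -4.47, 0, 1], [-0.09, -1.06, -5.12, 0, 1]]
```

Call:
drive_tool:
  series:
    - [-0.05,-0.7,-0.25,0,1]
    - [-0.1,-1.4,-0.5,0,1]
    - [-0.2,-2.1,-0.75,0,1]
    - [-0.25,-2.8,-1.05,0,1]
    - [-0.3,-3.45,-1.4,0,1]
    - [-0.35,-4.15,-1.7,0,1]
    - [-0.4,-4.8,-2.05,0,1]
    - [-0.45,-5.45,-2.45,0,1]

```text
clock: 21.45
position: [646.8, -60.5, 294.7]
tool_rot: [-3.141, 0.001, 1.481]
contact_force: [-3.0, -0.7, 4.2]
finger_gap: 33.7
grip_force: 20.0
```

Call:
drive_tool:
  series:
    - [-0.05,-0.65,-0.4,0,1]
    - [-0.1,-1.25,-0.8,0,1]
    - [-0.15,-1.85,-1.25,0,1]
    - [-0.2,-2.45,-1.7,0,1]
    - [-0.25,-3.05,-2.15,0,1]
    - [-0.3,-3.6,-2.65,0,1]
    - [-0.35,-4.15,-3.15,0,1]
    - [-0.4,-4.7,-3.65,0,1]

```text
clock: 22.25
position: [642.8, -106.6, 257.7]
tool_rot: [-3.141, -0.0, 1.482]
contact_force: [-3.6, -0.6, 1.4]
finger_gap: 33.6
grip_force: 20.0
```

Call:
drive_tool:
  series:
    - [-0.05,-0.5,-0.55,0,1]
    - [-0.1,-1.05,-1.1,0,1]
    - [-0.15,-1.5,-1.65,0,1]
    - [-0.15,-2,-2.25,0,1]
    - [-0.2,-2.45,-2.85,0,1]
    - [-0.25,-2.9,-3.45,0,1]
    - [-0.3,-3.3,-4.05,0,1]
    - [-0.3,-3.7,-4.7,0,1]

```text
clock: 23.05
position: [639.7, -143.5, 210.8]
tool_rot: [-3.141, -0.0, 1.482]
contact_force: [-4.2, -0.2, -0.0]
finger_gap: 33.8
grip_force: 20.0
```

Call:
drive_tool:
  series:
    - [-0.05,-0.4,-0.65,0,1]
    - [-0.05,-0.75,-1.3,0,1]
    - [-0.1,-1.1,-1.95,0,1]
    - [-0.1,-1.4,-2.65,0,1]
    - [-0.15,-1.7,-3.35,0,1]
    - [-0.15,-2,-4,0,1]
    - [-0.2,-2.25,-4.7,0,1]
    - [-0.2,-2.5,-5.4,0,1]

```text
clock: 23.85
position: [637.5, -168.6, 156.7]
tool_rot: [-3.14, -0.0, 1.482]
contact_force: [-5.3, 1.3, -0.6]
finger_gap: 34.0
grip_force: 20.0
```

Call:
drive_tool:
  series:
    - [0,-0.2,-0.6,0,1]
    - [-0.05,-0.35,-1.2,0,1]
    - [-0.05,-0.5,-1.8,0,1]
    - [-0.05,-0.65,-2.4,0,1]
    - [-0.05,-0.75,-3,0,1]
    - [-0.05,-0.85,-3.6,0,1]
    - [-0.1,-0.95,-4.2,0,1]
    - [-0.1,-1,-4.6,0,1]

```text
clock: 24.65
position: [636.7, -178.8, 110.7]
tool_rot: [-3.141, 0.0, 1.482]
contact_force: [-5.7, -0.1, -1.8]
finger_gap: 33.7
grip_force: 20.0
```

Call:
drive_tool:
  series:
    - [0,-0.03,-0.3,0,1]
    - [0,-0.06,-0.6,0,1]
    - [0,-0.1,-0.9,0,1]
    - [0,-0.1,-1.2,0,1]
    - [0,-0.15,-1.5,0,1]
    - [0,-0.15,-1.7,0,1]
    - [0,-0.15,-1.8,0,1]
    - [0,-0.15,-1.8,0,1]

```text
clock: 25.45
position: [636.6, -180.3, 93.0]
tool_rot: [-3.14, 0.0, 1.482]
contact_force: [-5.0, 0.2, -2.2]
finger_gap: 33.2
grip_force: 20.0
```

Call:
drive_tool:
  series:
    - [0,0,-0.05,0,1]
    - [0,0,-0.1,0,1]
    - [0,0,-0.15,0,1]
    - [0,0,-0.2,0,1]
    - [0,0,-0.25,0,1]
    - [0,0,-0.25,0,1]
    - [0,0,-0.25,0,1]
    - [0,0,-0.25,0,1]

```text
clock: 26.25
position: [636.5, -180.4, 90.6]
tool_rot: [-3.14, 0.001, 1.482]
contact_force: [-4.7, -0.1, -1.5]
finger_gap: 33.9
grip_force: 20.0
```

Call:
drive_tool:
  series:
    - [0,0,-0.05,0,1]
    - [0,0,-0.05,0,1]
    - [0,0,-0.1,0,1]
    - [0,0,-0.1,0,1]
    - [0,0,-0.15,0,1]
    - [0,0,-0.15,0,1]
    - [0,0,-0.15,0,1]
    - [0,0,-0.15,0,1]

```text
clock: 27.05
position: [636.6, -180.4, 90.5]
tool_rot: [-3.141, 0.001, 1.482]
contact_force: [-7.5, 0.3, 6.2]
finger_gap: 33.8
grip_force: 20.0
```

Run:
```python
from h import *
s=readout.observe();print(np.round(s["position"],1),np.round(s["contact_force"],1))
for n in("top","scene"):
    _,d=cams.snapshot(n);q=chest(world(n,d)).reshape(-1,3)
    k=q[(abs(q[:,1])<135)&(abs(q[:,1])>60)&(q[:,0]>-100)&(q[:,0]<100)&(abs(q[:,2]-110)<20)]
    for _ in range(3):
        A=np.c_[k[:,:2],np.ones(len(k))];c=np.linalg.lstsq(A,k[:,2],rcond=None)[0];k=k[abs(k[:,2]-A@c)<4]
    print(n,len(k),c.round(4))
```

```text
[ 636.6 -180.4   90.5] [-7.5  0.3  6.2]
top 1750 [-8.000000e-04  7.000000e-04  1.053469e+02]
scene 1315 [ 1.200000e-03 -3.100000e-03  1.046548e+02]
```

Felt contact at 6 N, and the lid measures level (slope about 0.001 rad). I ease off and release.

Call:
drive_tool:
  series:
    - [0,0,0.05,0,1]
    - [0,0,0.1,0,1]
    - [0,0,0.1,0,0.1]
    - [0,0,0.1,0,-0.2]
    - [0,0,0.1,0,-0.2]
    - [0,0,0.1,0,-0.2]
    - [0,0,0.1,0,-0.2]
    - [0,0,0.1,0,-0.2]

```text
clock: 27.95
position: [637.5, -179.9, 90.6]
tool_rot: [3.141, 0.0, 1.482]
contact_force: [0.3, -0.4, -0.2]
finger_gap: 56.2
grip_force: 0.0
```

Call:
drive_tool:
  series:
    - [0,0,0.5,0,-0.2]
    - [0,0,2,0,-0.2]
    - [0,0,5,0,-0.2]
    - [0,0,9,0,-0.2]
    - [0,0,13,0,-0.2]
    - [0,0,16,0,-0.2]
    - [0,0,16,0,-0.2]
    - [0,0,16,0,-0.2]

```text
clock: 28.75
position: [637.5, -180.0, 252.1]
tool_rot: [3.139, 0.0, 1.482]
contact_force: [-1.1, 0.0, 0.0]
finger_gap: 56.0
grip_force: 0.0
```

Run:
```python
from h import *
s=readout.observe();print(s["clock"],np.round(s["position"],1),np.round(s["contact_force"],1),s["finger_gap"])
for n in("top","scene"):
    im,d=cams.snapshot(n);q=chest(world(n,d)).reshape(-1,3)
    k=q[(abs(q[:,1])<135)&(abs(q[:,1])>60)&(q[:,0]>-100)&(q[:,0]<100)&(abs(q[:,2]-110)<20)]
    for _ in range(3):
        A=np.c_[k[:,:2],np.ones(len(k))];c=np.linalg.lstsq(A,k[:,2],rcond=None)[0];k=k[abs(k[:,2]-A@c)<4]
    print(n,len(k),c.round(4))
cv2.imwrite("pics/end.png",im[:,:,::-1])
```

```text
28.75 [ 637.5 -180.   252.1] [-1.1  0.   0. ] 56.00812912245456
top 1750 [4.000000e-04 8.000000e-04 1.052755e+02]
scene 1321 [-4.00000e-04  3.00000e-04  1.04492e+02]
```

View pics/end.png

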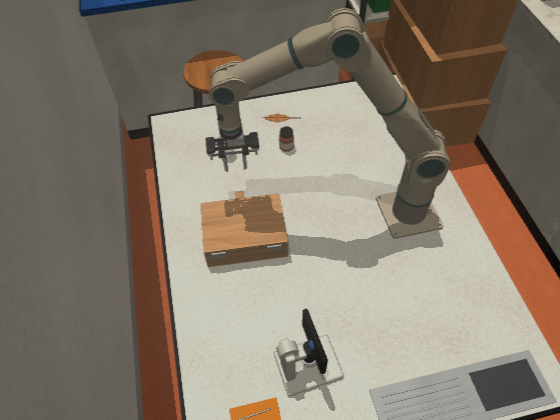

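The lid lies flat on the chest around (245,225), the hand is clear above it, and the jar (286,138) and microscope stand as before.

```bash
python3 -c "
from bench import job_done;print(job_done())"
```

```text
the job is handed in; nothing more can be done
None
```

The stay is unlocked, the lid is shut on the felt (level to about 0.001 rad by both cameras) and let go, and the job is handed in at about 29 s; the microscope and jar look undisturbed, while the arm hid the beaker in the last picture and its position was not checked.

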